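# Close up the coolant filter

### The arm

A 6-joint arm with a two-finger parallel gripper is mounted at the origin on a cart in front of the work surface, level with it; the furniture and walls round the work are solid. World frame = base frame: x ahead of the robot, y to its left, z up, the work surface at z = 0. Lengths are in mm, angles in rad, forces in N, time in s.
With the tool pointing down it reaches from about 350 to 775 mm from the base axis. Payload 7.3 kg.
Tool frame: the origin (TCP) lies at the very end of the fingers, on their centre line; the grasp point (between the pads) lies 19 mm behind it (manip.pinch_z is the distance from the TCP to the grasp point, in mm); z points along the fingers, y is the line along which they close (so a half turn about z gives the same grasp; the last joint's range is limited). The gripper opens to 92 mm and grips with 3 to 60 N. Pads are 19 mm wide; open, the fingers measure 130 mm over their backs; the gripper's body (75 mm by 190 mm) begins 47 mm behind the grasp point.
Start: joints at [1.135, 0.342, 1.524, -0, 1.275, -0.146], TCP at [150.009, 503.132, 226.741] pointing down, gripper open.
Joint ranges: [-2.53, 2.53], [-0.77, 2.02], [0.04, 2.7], [-1, 4.14], [0.28, 2.66], [-3.11, 3.11]. Speed limits (rad/s): [2.57, 2.57, 3.14, 3.14, 3.14, 3.14].

### API

Orientations are given as a unit quaternion [x, y, z, w].
In Python, from workcell import manip gives the robot as it stands.
- The arm moves only by the tool arm_command, never from a script. Its argument "rows" is a list of rows, each a list of 3 entries, a list of its own where there are three numbers: the turn, a rotation vector about the tool's x, y, z in degrees, then the shift along the tool's x, y, z in mm, then the finger opening in mm, from 0 to 91.8. In form: [[[ax, ay, az], [dx, dy, dz], gripper], ...]. A call has 1 to 10 rows; each row shifts and turns the commanded pose from where the row before left it, along the tool's axes as they then stand; what a row does not reach is not made up. A row lasts 1/8 s, in which the tool goes at most 62.5 mm and 10.7 degrees, less where a joint would pass 70% of its speed; a pose out of reach is approached as far as the arm can. A call with a gripper value outside its range is refused whole. The fingers move at their own pace and stop on an object; "newtons" is the grip in N (left out, the last holds). Time passes only in rows, so rows that do not move let the fingers close. It gives the time, the measured TCP pose, the force, the opening and the grip force at its end, in the units of the state.
- manip.sense(): the state, without advancing time (a new reading comes with each control period).
- manip.read_camera(name): name is "scene" or "top"; returns the picture (400x640x3 uint8, red, green, blue); there is no depth.
- manip.camera_params(name): a dict with "vertical_fov" (degrees; the focal length in pixels is half the picture's height over the tangent of half this angle, whatever the lens; pixels are square), "cx", "cy" (the principal point, pixels), "k1" (the pictures are not rectified: a ray, as slopes to the right and down, at radius r is drawn at 1 + k1 r^2 times it, then the intrinsics apply), "R" (3x3) and "t" (3): a world point X has camera coordinates R X + t. Camera axes: x right, y down, z forward; pixel columns grow to the right and rows downward; lengths in mm; the calibration is good to about 2 mm. A picture is of the moment at which its call begins. camera_params takes no time and is no camera call.
- manip.finish_job(): hands the job in; it is judged then, once.
The state is a dict: "time_s": time; "joint_pos": joint angles; "qd": joint speeds; "tau": joint torques, N m; "position": TCP position; "ee_rot": TCP orientation; "force": force on the tool from outside, world axes, zero at the start; "wrist_torque": the same for the moment, N m; "width": opening from 0.0 (shut) to 1.0 (fully open); "finger_force": force on a finger pad.
Only numpy, scipy, OpenCV 4.12 (cv2) and the standard library are available. Lean on these libraries where they do the work, as an engineer would, in place of code of your own. Each camera call takes 0.05 s, during which the arm holds its last target. There are 200 camera calls.

### The job

The coolant filter is open for a cartridge change: stand the new cartridge in the filter housing with its knob up, then fit the screw lid over it. Rest the lid squarely on the neck and turn it gently backward (anticlockwise seen from above) until it drops into the thread start, then press it down lightly against the spring and turn it clockwise until it comes up against its stop. Never force the thread, leave the lid level and fully screwed down, and do not push the other things on the bench about.

Things in the scene. Friction and masses are not known exactly. Their poses are not given: they have to be found in the camera images.
- filter_housing: Aluminium filter housing fixed to the bench; origin at the centre of its foot's underside, z up. Round 92 mm foot; body 76 mm across up to 58 mm height; above it the neck, a tube 27 mm tall, 51 mm outside, 46 mm bore, its rim 85 mm above the bench. Two copper pipes leave along -x and -y, bend down 62 mm out and stay below 45 mm height. In the bowl is a spring seat (see neck_mouth).
- neck_mouth (a point): Centre of the neck's open mouth, at rim height; z up. A spring seat 64 mm below carries the cartridge: gives from 3 N on, 0.9 N per mm, 12 mm travel. Outside the neck are 3 equal thread ridges, 4 mm proud (58 mm across), 3.5 mm thick. Each rises anticlockwise over 82 deg by 4.5 mm to an open end, its top 3 mm below the rim; at its low end stands a stop rib (1.5 to 14.5 mm below the rim).
- lid: Loose black lid, 0.14 kg, standing on its skirt; origin at the centre of the skirt's lower edge, z up. Skirt 66 mm outside, 60 inside. Inside are 3 round lugs, 4.5 mm thick, 120 deg apart, ends 26 mm from the axis, 5 mm above the edge. They go down only in the three 30 deg gaps between a ridge's upper end and the next rib; where round the neck these lie differs each time and no frame tells it.
- lid_grip (a point): Centre of the grip bar on the lid (39 mm above the skirt's edge); x along the bar. Bar 54 x 12 mm, 18 mm high, on the top face (30 mm up). Height over the rim: 29-33 mm riding on the ridges (clockwise ends at a rib), 26.5 dropped in the gaps, resting on the knob; pressed to 25 or less (15 at most) it turns clockwise 70-100 deg under the ridges to the stop: 21.3 mm. Unscrewed, the spring lifts it.
- cartridge_mid (a point): Middle of the loose filter cartridge, 39 mm above its underside; z up towards its knob. It stands upright, 78 mm high, 0.08 kg: a pale pleated cylinder 38 mm across, 52 mm tall, with a grey knob 14 mm across and 26 mm tall on top. Seated in the housing its knob stands 14 mm above the neck's rim, so this point is then 25 mm below the rim (30 mm under the screwed-down lid).
- flux_jar: Bystander: small amber glass jar, 45 mm across, 92 mm tall; origin at the centre of its underside.
- paste_tin: Bystander: round flat white tin, 70 mm across, 27 mm tall; origin at the centre of its underside.
- orange_driver: Bystander: screwdriver lying on the bench, 195 mm long; origin at its underside, mid-length.
There are look-alikes about, which are no part of the job. Leave any blue look-alike of the lid alone.

How it is judged (in metres and radians):
On the way, in this order (a step that is already met when the one before it is completed fails the run):
1. the cartridge stands in the housing, on its seat, with the lid still off (horizontal distance between cartridge_mid and neck_mouth below 0.006 m and z of cartridge_mid in the frame of neck_mouth below -0.022 m and angle between cartridge_mid's own z axis and vertical below 0.15 rad and not (horizontal distance between lid_grip and neck_mouth below 0.05 m)), for 0.2 s.
2. the lid sits level on the neck with its lugs dropped into the thread starts (horizontal distance between lid_grip and neck_mouth below 0.004 m and z of lid_grip in the frame of neck_mouth below 0.0277 m and angle between lid_grip's own z axis and vertical below 0.07 rad), for 0.1 s.
At the end, for the whole second after the job is handed in: The cartridge is in the housing under the lid; the released lid is level (3 deg), centred on the neck (4 mm) and screwed down to within 1.3 mm of its height at the stop, some 20 deg short of it at most (its grip bar's centre 16 to 22.6 mm above the rim) (horizontal distance between lid_grip and neck_mouth below 0.004 m and z of lid_grip in the frame of neck_mouth between 0.016 and 0.0226 m and angle between lid_grip's own z axis and vertical below 0.06 rad and horizontal distance between cartridge_mid and neck_mouth below 0.006 m and z of cartridge_mid in the frame of neck_mouth below -0.026 m); the robot touches nothing.
It fails at once if the thread is forced: the lid presses on the neck's thread with more than 30 N (contact force between lid and filter_housing above 30 N).
It fails at once if a bystander (jar, tin or screwdriver) is pushed more than 30 mm (distance of any of flux_jar, paste_tin, orange_driver from where it was at the start of the episode above 0.03 m).
It also fails if it takes over 72 s, if anything falls off the work surface, if the arm or the gripper's body presses on something with over 40 N, if the wrist force passes 120 N, or if a joint passes its speed limit or range.

## Working session

There is one attempt and no reset: what is moved stays moved. The work goes in short steps, Python scripts to look and compute and a tool call to move; the robot and the scene stay as the last step left them, time stands still between calls to the robot, and variables do not carry over. Pictures are saved under pics/ and viewed, at most 10 in all, crops included, and the job is handed in when it is done.

Besides the shell and the picture viewer there is one more tool, called after ">>>" by a JSON object that holds its "name" and its "arguments". arm_command: Moves the arm, as the interface text tells. Its arguments: {"type":"object","properties":{"rows":{"type":"array","items":{"type":"array"}},"newtons":{"type":"number"}},"required":["rows"]}

```bash
mkdir -p pics; ls
python3 - <<'E'
from workcell import manip
import cv2,numpy as np
for n in("scene","top"):
    im=manip.read_camera(n); cv2.imwrite(f"pics/{n}0.png",im[:,:,::-1]); print(n,manip.camera_params(n))
s=manip.sense();print(s)
E
```

```text
pics
scene {'vertical_fov': 42.70098775330716, 'cx': 330.06826174550304, 'cy': 201.75249611118468, 'k1': -0.13881534901212467, 'R': array([[ 0.94265511, -0.33375255,  0.00325388],
       [-0.29278324, -0.83154287, -0.47203224],
       [ 0.1602477 ,  0.44401092, -0.88157528]]), 't': array([-357.7846462 ,  353.38091949, 1007.84780305])}
top {'vertical_fov': 55.33226028151199, 'cx': 322.378700728879, 'cy': 202.41075489954372, 'k1': -0.03326390513186231, 'R': array([[-0.1598301 , -0.9871366 , -0.00395878],
       [-0.96627723,  0.15727041, -0.20389787],
       [ 0.20189765, -0.02876374, -0.97898416]]), 't': array([265.95490241, 445.48526677, 955.1650706 ])}
{'time_s': 0.1, 'joint_pos': array([ 1.13498850e+00,  3.42688203e-01,  1.52490027e+00, -5.56062694e-06,
        1.27538224e+00, -1.46004662e-01]), 'qd': array([ 0.00048491, -0.0020438 , -0.00141964, -0.00109792,  0.00062414,
        0.00084879]), 'tau': array([ 3.27823000e-03, -4.31999052e+01, -2.44696695e+01,  7.23144226e-02,
        5.26514417e-02, -4.58274690e-05]), 'position': array([149.86003819, 502.79383413, 226.10361219]), 'ee_rot': array([ 1.44394208e-01,  9.89520004e-01, -6.60839905e-04, -1.95079517e-04]), 'force': array([ 0.23280286, -0.5286559 ,  0.42706752]), 'wrist_torque': array([ 0.02535654, -0.01389975, -0.00261311]), 'finger_force': 0.0, 'width': 0.999272716867674}
```

View pics/scene0.png

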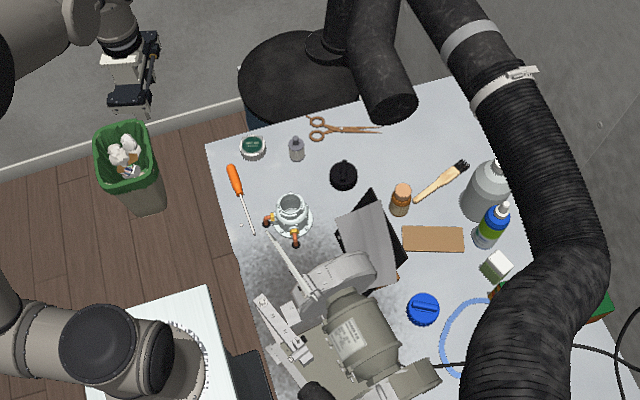

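View pics/top0.png

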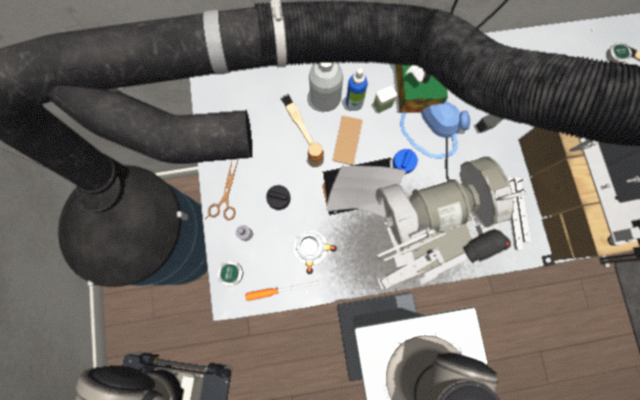

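The pictures show, as scene / top pixels:
- **Housing:** (291,212) / (311,246).
- **Black lid:** (343,175) / (278,197). The blue cap at (423,309) / (405,160) is the look-alike.
- **Small pale cylinder:** (297,148) / (244,232), which should be the cartridge. The white bottle and block further off are the wrong shape.
- **Jar:** (401,199) in the scene view.
- **Green-white tin:** (253,146) in the scene view.

I'll enlarge both views to confirm.

```bash
cat > h.py <<'E'
import numpy as np,cv2
from workcell import manip
P={n:manip.camera_params(n) for n in("scene","top")}
def K(p):
    f=200/np.tan(np.radians(p['vertical_fov']/2)); return np.array([[f,0,p['cx']],[0,f,p['cy']],[0,0,1]])
def ray(n,uv):
    p=P[n]; q=cv2.undistortPoints(np.array([[uv]],float),K(p),np.array([p['k1'],0,0,0,0.]))[0,0]
    d=p['R'].T@np.array([*q,1]); return -p['R'].T@p['t'],d/np.linalg.norm(d)
def plane(n,uv,z):
    o,d=ray(n,uv); return o+d*(z-o[2])/d[2]
def tri(a,b):
    o1,d1=ray("scene",a);o2,d2=ray("top",b)
    s=np.linalg.lstsq(np.c_[d1,-d2],o2-o1,rcond=None)[0]
    x,y=o1+s[0]*d1,o2+s[1]*d2; return (x+y)/2,np.linalg.norm(x-y)
def proj(n,X):
    p=P[n]; r=cv2.projectPoints(np.array([X],float),cv2.Rodrigues(p['R'])[0],p['t'],K(p),np.array([p['k1'],0,0,0,0.]))[0]; return r[0,0]
E
python3 - <<'E'
import cv2,numpy as np
a=cv2.imread('pics/scene0.png')[125:250,230:420];b=cv2.imread('pics/top0.png')[180:300,205:345]
cv2.imwrite('pics/c1.png',cv2.resize(a,None,fx=4,fy=4,interpolation=2))
cv2.imwrite('pics/c2.png',cv2.resize(b,None,fx=5,fy=5,interpolation=2))
E
```

```text
(no output)
```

View pics/c1.png

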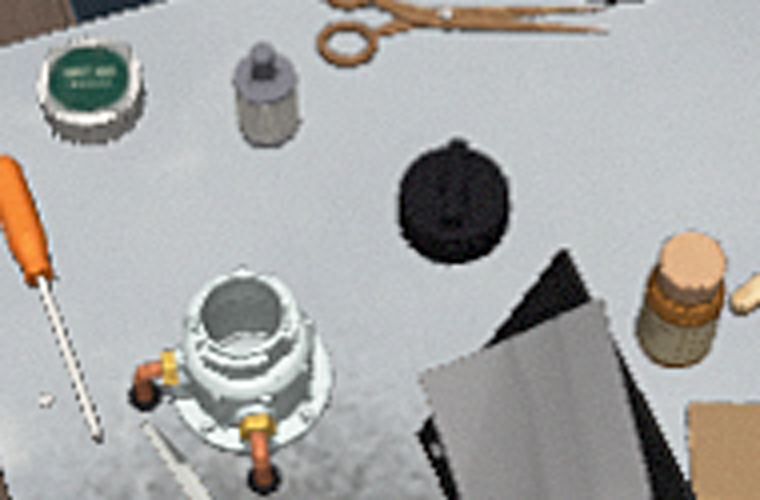

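View pics/c2.png

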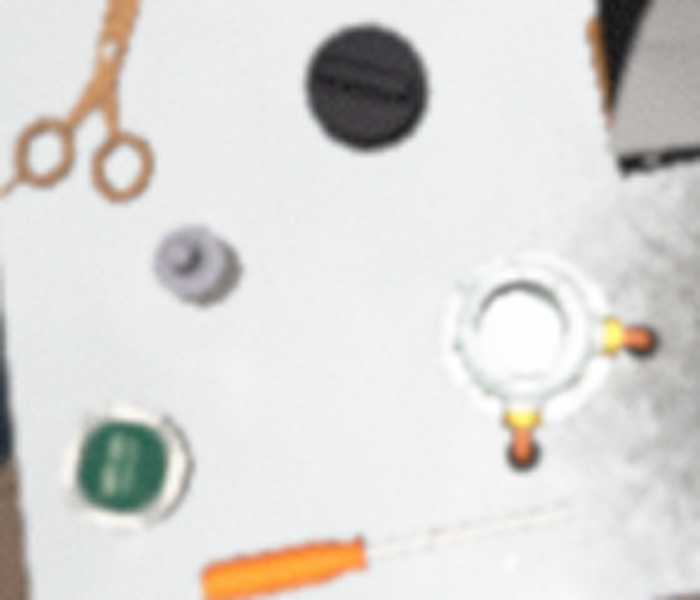

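The crops confirm them. The pale cylinder with a grey knob (scene 296,137; top 242,231) is the cartridge, the black lid with its bar is at (344,175) / (278,197), and the open neck is at (290,203) / (309,246). Next I'll measure with masks.

```bash
cat >> h.py <<'E'
def blob(im,mask,near):
    n,l,s,c=cv2.connectedComponentsWithStats(mask.astype(np.uint8)); 
    k=min((i for i in range(1,n) if s[i,4]>30),key=lambda i:np.hypot(*(c[i]-near))); return l==k,c[k],s[k]
E
python3 - <<'E'
from h import *
S=cv2.imread('pics/scene0.png');T=cv2.imread('pics/top0.png')
g={'scene':cv2.cvtColor(S,6).astype(int),'top':cv2.cvtColor(T,6).astype(int)}
def show(nm,thr,near):
    r=[]
    for n in('scene','top'):
        m,c,s=blob(None,g[n]<thr[n],near[n]); r.append(c); 
        cn=max(cv2.findContours(m.astype(np.uint8),0,1)[0],key=len)
        print(nm,n,c.round(1),s, 'hull c',np.round(cv2.fitEllipse(cn)[0],1),np.round(cv2.fitEllipse(cn)[1],1))
    print(nm,tri(*r))
show('lid',dict(scene=70,top=90),dict(scene=(343,175),top=(278,197)))
show('cart',dict(scene=165,top=185),dict(scene=(297,148),top=(243,232)))
show('bore',dict(scene=140,top=170),dict(scene=(290,203),top=(309,240)))
print('knobtop',tri((295.7,137),(242.4,231)),'mouth',tri((290.2,203),(309.2,246.5)))
for ang,o in(('bar',0),):
    ys,xs=np.mgrid[183:211,264:293]
    print('top lid');print('\n'.join(' '.join('%3d'%v for v in g['top'][y,264:293]) for y in range(184,210)))
print('neck top');print('\n'.join('%d: '%y+' '.join('%3d'%v for v in g['top'][y,292:328]) for y in range(230,266)))
E
```

```text
lid scene [343.  175.8] [330 160  27  31 654] hull c [343.  175.8] [26.8 29.2]
lid top [278.  197.3] [267 186  23  24 423] hull c [278.  197.3] [21.8 22.9]
lid (array([521.48631133, 307.08643049,  15.28480627]), np.float64(1.6090434003464038))
cart scene [296.2 149.1] [288 135  18  27 354] hull c [296.2 149.1] [15.8 26.6]
cart top [244.4 233. ] [237 226  16  15 180] hull c [244.4 233.1] [12.8 16.4]
cart (array([436.9397986 , 406.17910588,  31.31575012]), np.float64(0.5891852982458173))
bore scene [289.8 202. ] [280 194  21  17 243] hull c [289.9 202.1] [14.6 20.6]
bore top [333.3 248.2] [329 245   9   8  48] hull c [333.3 248.2] [6.7 7.7]
bore (array([355.65950706, 187.93043388, 191.02464072]), np.float64(15.466644969455055))
knobtop (array([435.25893168, 399.53161055,  89.87646448]), np.float64(2.8609326486143165)) mouth (array([372.01188708, 242.07586642,  84.41591965]), np.float64(3.798562590812435))
top lid
237 237 238 236 237 237 238 237 236 228 224 221 213 199 193 190 201 217 229 232 235 239 238 237 238 238 239 238 238
238 238 240 238 237 238 236 230 213 184 163 146 132 127 120
[... 7513 characters left out ...]
 254 255 251 228 224 240 249 248 244 235 218 222 245 254 254 254 254 251 243 229 221 226 230 232 228 220
262: 242 241 242 241 242 242 244 244 244 247 250 252 249 218 206 229 242 244 238 222 203 222 248 254 253 252 248 241 233 226 223 224 226 226 223 222
263: 242 243 241 242 241 242 243 245 243 243 242 245 237 203 183 216 234 237 231 212 189 218 245 250 249 244 232 229 230 230 226 224 222 220 221 221
264: 242 241 242 241 243 242 244 244 244 244 243 243 232 192 169 193 219 228 221 195 183 211 233 237 238 233 226 224 230 229 228 225 221 221 218 221
265: 241 242 243 242 244 243 243 244 245 245 244 243 238 210 181 169 183 194 188 179 198 221 230 236 236 232 227 226 229 231 231 225 223 221 220 220
```

Run:
```python
from h import *
for n in P: print(n,'cam',(-P[n]['R'].T@P[n]['t']).round())
f=lambda a:np.round(a,1)
print('mouth',[f(v) for v in tri((290.2,203.2),(308.7,245.))],f(plane('scene',(290.2,203.2),85)),f(plane('top',(308.7,245),85)))
print('cart@35',f(plane('scene',(296.2,149.1),35)),f(plane('top',(244.4,233),35)))
print('knob@78',f(plane('scene',(295.7,136.5),78)),f(plane('top',(242.2,231),78)))
print('lid@15',f(plane('scene',(343,175.8),15)),f(plane('top',(278,197.3),15)))
a,b=plane('top',(270,194),48),plane('top',(286,197.8),48);print('bar',f(a),f(b),np.degrees(np.arctan2(*(b-a)[1::-1])))
print('tin',f(tri((252,144),(229.5,272.5))[0]),'hose mouth',f(tri((396,106),(248,133))[0]), 'pipe collar',f(tri((522,75),(276,32))[0]))
print('jar',f(tri((402,187),(316,150))[0]))
for c,t in(((267,222),(310,266)),((295,241),(333,248))): print('pipe',f(tri(c,t)[0]))
print('driver',f(plane('top',(262,294),10)),f(plane('top',(318,283),5)))
print('grinder',f(tri((277,243),(378,248))[0]),f(tri((350,272),(398,200))[0]))
```

```text
scene cam [ 279. -273. 1056.]
top cam [ 280.  220. 1027.]
mouth [array([374.1, 242.8,  82.4]), np.float64(0.2)] [373.7 241.4  85. ] [373.9 242.7  85. ]
cart@35 [436.1 403.6  35. ] [436.7 405.4  35. ]
knob@78 [439.1 409.3  78. ] [435.8 402.3  78. ]
lid@15 [520.8 307.2  15. ] [522.2 307.1  15. ]
bar [526.6 323.9  48. ] [509.6 283.6  48. ] -112.84211108523432
tin [340.7 456.5  31.2] hose mouth [649.9 341.7 181.9] pipe collar [838.3 236.2 311.1]
jar [607.7 187.2 107.6]
pipe [321.1 249.3  16.6]
pipe [362.1 182.3  19.2]
driver [274.8 384.   10. ] [279.4 235.8   5. ]
grinder [322.   97.4 229.4] [429.9  22.9 172.4]
```

Measured positions agree across both views and with the given sizes. The mouth is at (374,242,~83), the cartridge at (436,404.5), and the lid at (521.5,307) with its bar at about 67°. I'll move above the cartridge.

>>> {"name": "arm_command", "arguments": {"rows": [[[0,0,0],[-50.4,-2.1,16],50],[[0,0,0],[-50.4,-2.1,16],50],[[0,0,0],[-50.4,-2.1,16],50],[[0,0,0],[-50.4,-2.1,16],50],[[0,0,0],[-50.4,-2.1,16],50],[[0,0,0],[-50.4,-2.1,16],50],[[0,0,0],[0,0,0],50],[[0,0,0],[0,0,0],50]], "newtons": 15}}

```text
time_s: 1.1
position: [435.7, 404.5, 130.3]
ee_rot: [0.145, 0.989, -0.0, -0.001]
force: [0.3, -0.3, 0.0]
width: 0.543
finger_force: 0.0
```

```bash
cat >> h.py <<'E'
from scipy.spatial.transform import Rotation as Ro
def st():
    s=manip.sense();R=Ro.from_quat(s['ee_rot']).as_matrix()
    print('t',round(s['time_s'],2),'p',s['position'].round(1),'yaw_y',np.degrees(np.arctan2(R[1,1],R[0,1])).round(1),'tilt',np.degrees(np.arccos(-R[2,2])).round(2),'F',s['force'].round(1),'Tz',s['wrist_torque'].round(2),'w',round(s['width']*91.8,1),'ff',round(s['finger_force'],1),'j6',round(np.degrees(s['joint_pos'][5])));return s,R
def go(x,y,z,yaw=None):
    s,R=st(); print('shift',(R.T@(np.array([x,y,z])-s['position'])).round(1))
E
python3 - <<'E'
from h import *
go(436.4,404.5,62)
for n in P: cv2.imwrite(f'pics/{n}1.png',manip.read_camera(n)[:,:,::-1])
a=cv2.imread('pics/scene1.png')[60:250,200:420];b=cv2.imread('pics/top1.png')[140:300,180:340]
cv2.imwrite('pics/c3.png',np.hstack([cv2.resize(a,(440,380)),cv2.resize(b,(360,380))]))
E
```

```text
t 1.1 p [435.7 404.5 130.3] yaw_y 73.4 tilt 0.08 F [ 0.3 -0.3  0. ] Tz [ 0.03  0.06 -0.08] w 49.9 ff 0.0 j6 -38
shift [-0.8  0.2 68.3]
```

View pics/c3.png

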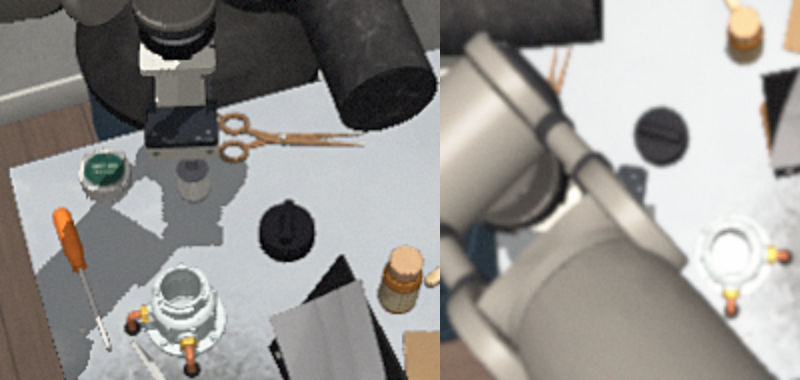

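The scene view (left half of the crop) shows the gripper over the cartridge at crop (193,180) with a clear descent. The top view is blocked by the arm. I'll go down and grip the knob.

>>> {"name": "arm_command", "arguments": {"rows": [[[0,0,0],[0,0,30],50],[[0,0,0],[0,0,30],50],[[0,0,0],[0,0,8],50],[[0,0,0],[0,0,0],14],[[0,0,0],[0,0,0],10],[[0,0,0],[0,0,0],10],[[0,0,0],[0,0,0],10],[[0,0,0],[0,0,0],10]], "newtons": 12}}

```text
time_s: 2.2
position: [436.5, 404.9, 63.2]
ee_rot: [0.144, 0.99, 0.0, 0.0]
force: [-0.1, -0.2, 1.7]
width: 0.143
finger_force: 12.0
```

Run:
```python
from h import *
st()
cv2.imwrite('pics/scene2.png',manip.read_camera('scene')[:,:,::-1])
print([proj('scene',(436.4,404.5,z)).round(1) for z in(0,26,52)])
```

```text
t 2.2 p [436.5 404.9  63.2] yaw_y 73.4 tilt 0.06 F [-0.1 -0.2  1.7] Tz [ 0.02 -0.03 -0.02] w 13.1 ff 12.0 j6 -38
[array([297. , 156.8]), array([296.4, 150.9]), array([295.8, 144.8])]
```

>>> {"name": "arm_command", "arguments": {"rows": [[[0,0,0],[0,0,-55],10],[[0,0,0],[0,0,-57],10],[[0,0,0],[3.3,-43.5,0],10],[[0,0,0],[3.3,-43.5,0],10],[[0,0,0],[3.3,-43.5,0],10],[[0,0,0],[3.3,-43.5,0],10],[[0,0,0],[0,0,0],10],[[0,0,0],[0,0,0],10]]}}

```text
time_s: 3.25
position: [374.4, 242.0, 175.0]
ee_rot: [0.145, 0.989, 0.0, 0.0]
force: [-0.2, 0.4, -0.9]
width: 0.147
finger_force: 12.0
```

Run:
```python
from h import *
go(374,242,90)
for n in P: cv2.imwrite(f'pics/{n}3.png',manip.read_camera(n)[:,:,::-1])
for z in(85,112,138,165): print(z,proj('scene',(374,242,z)).round(1),proj('top',(374,242,z)).round(1))
a=cv2.imread('pics/scene3.png')[120:260,240:360];b=cv2.imread('pics/top3.png')[190:290,260:360]
cv2.imwrite('pics/c4.png',np.hstack([cv2.resize(a,None,fx=4,fy=4,interpolation=2),cv2.resize(b,(300,560))[:,:300]]))
```

```text
t 3.25 p [374.4 242.  175. ] yaw_y 73.4 tilt 0.07 F [-0.2  0.4 -0.9] Tz [ 0.03  0.04 -0.02] w 13.5 ff 12.0 j6 -50
shift [ 0.4 -0.1 85. ]
85 [290.2 202.9] [309.  244.9]
112 [289.4 196.9] [308.5 243.8]
138 [288.6 190.8] [308.1 242.8]
165 [287.7 184.3] [307.6 241.6]
```

View pics/c4.png

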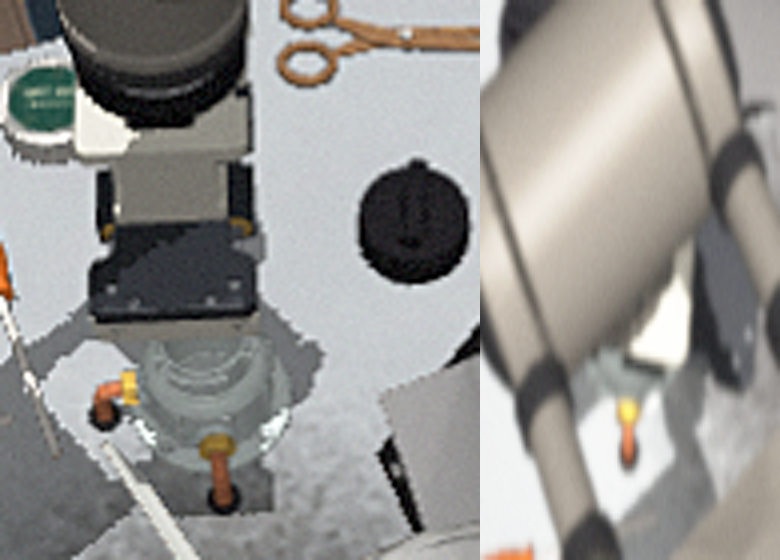

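The gripper body's long side hides the cartridge: crop (175,270) is its end plate. I'll turn the tool so the scene camera sees between the fingers.

>>> {"name": "arm_command", "arguments": {"rows": [[[0,0,10],[0,0,0],10],[[0,0,10],[0,0,0],10],[[0,0,10],[0,0,0],10],[[0,0,10],[0,0,0],10],[[0,0,10],[0,0,0],10],[[0,0,10],[0,0,0],10],[[0,0,10],[0,0,0],10],[[0,0,10],[0,0,0],10],[[0,0,10],[0,0,0],10],[[0,0,0],[0,0,0],10]]}}

```text
time_s: 4.6
position: [374.0, 242.3, 174.5]
ee_rot: [0.801, 0.599, -0.0, -0.0]
force: [1.3, 0.3, -1.4]
width: 0.148
finger_force: 12.0
```

Run:
```python
from h import *
go(374,242,90)
for n in P: cv2.imwrite(f'pics/{n}4.png',manip.read_camera(n)[:,:,::-1])
a=cv2.imread('pics/scene4.png')[140:240,240:340]
cv2.imwrite('pics/c5.png',cv2.resize(a,None,fx=6,fy=6,interpolation=2))
```

```text
t 4.6 p [374.  242.3 174.5] yaw_y -16.5 tilt 0.01 F [ 1.3  0.3 -1.4] Tz [-0.07  0.15 -0.  ] w 13.6 ff 12.0 j6 40
shift [-0.3  0.1 84.5]
```

View pics/c5.png

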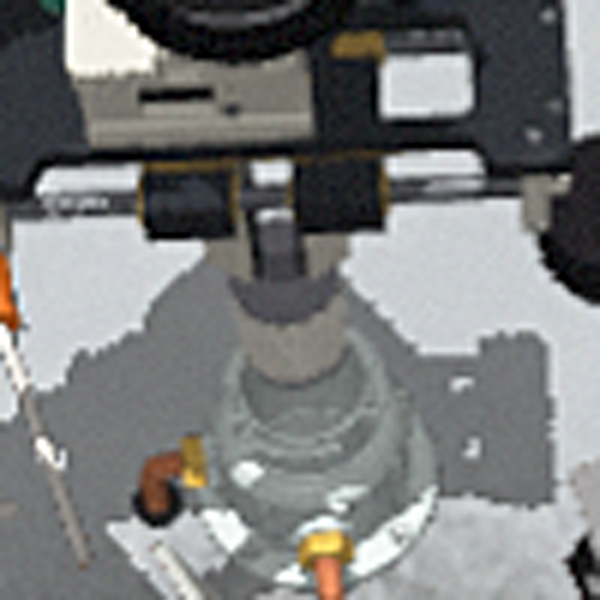

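The cartridge hangs upright with its axis at column 288.6, against 288.6 predicted. The neck lies directly below it, so I'll lower it in.

>>> {"name": "arm_command", "arguments": {"rows": [[[0,0,0],[0,0,20],10],[[0,0,0],[0,0,12],10],[[0,0,0],[0,0,10],10],[[0,0,0],[0,0,10],10],[[0,0,0],[0,0,10],10],[[0,0,0],[0,0,10],10],[[0,0,0],[0,0,10],10],[[0,0,0],[0,0,0],10]]}}

```text
time_s: 5.7
position: [373.4, 241.5, 92.0]
ee_rot: [0.802, 0.598, -0.001, -0.0]
force: [-0.3, 0.1, -0.6]
width: 0.15
finger_force: 12.0
```

Run:
```python
from h import *
go(374,242,89)
```

```text
t 5.7 p [373.4 241.5  92. ] yaw_y -16.6 tilt 0.09 F [-0.3  0.1 -0.6] Tz [-0.07  0.03  0.04] w 13.8 ff 12.0 j6 40
shift [0.7 0.5 3. ]
```

>>> {"name": "arm_command", "arguments": {"rows": [[[0,0,0],[0,0,3],10],[[0,0,0],[0,0,0],10],[[0,0,0],[0,0,0],20],[[0,0,0],[0,0,0],30],[[0,0,0],[0,0,0],40],[[0,0,0],[0,0,-30],40],[[0,0,0],[0,0,-40],40],[[0,0,0],[0,0,-40],40]]}}

```text
time_s: 6.7
position: [373.6, 241.6, 200.9]
ee_rot: [0.802, 0.598, -0.0, -0.0]
force: [0.5, 1.3, 0.8]
width: 0.439
finger_force: 0.0
```

>>> {"name": "arm_command", "arguments": {"rows": [[[0,0,0],[55,20,0],40],[[0,0,0],[0,55,0],40],[[0,0,0],[0,55,0],40],[[0,0,0],[0,0,0],40]]}}

```text
time_s: 7.2
position: [516.8, 255.8, 198.8]
ee_rot: [0.803, 0.596, 0.0, 0.0]
force: [-0.8, 0.3, -0.4]
width: 0.438
finger_force: 0.0
```

Run:
```python
from h import *
go(521.5,307.1,110)
for n in P: cv2.imwrite(f'pics/{n}5.png',manip.read_camera(n)[:,:,::-1])
a=cv2.imread('pics/scene5.png')[140:240,240:380];b=cv2.imread('pics/top5.png')[180:280,240:340]
b=cv2.imread('pics/top5.png')[180:280,250:370]
cv2.imwrite('pics/c6.png',np.hstack([cv2.resize(a,None,fx=3,fy=4,interpolation=2),cv2.resize(b,None,fx=3,fy=4,interpolation=2)]))
```

```text
t 7.2 p [516.8 255.8 198.8] yaw_y -16.8 tilt 0.03 F [-0.8  0.3 -0.4] Tz [-0.08  0.14 -0.02] w 40.2 ff 0.0 j6 36
shift [ 50.4 -10.4  88.8]
```

View pics/c6.png

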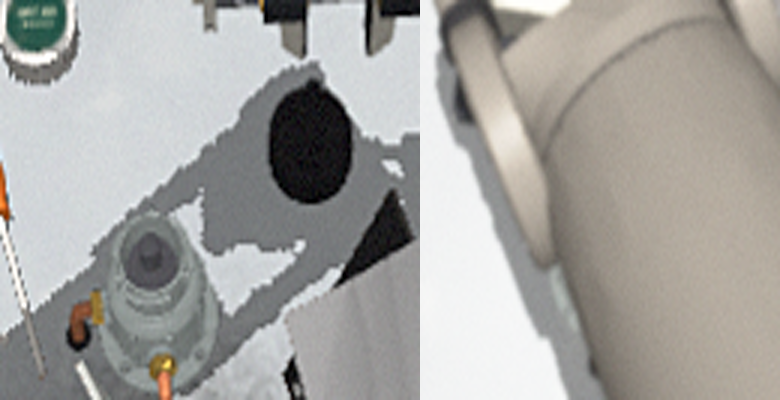

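The cartridge stands in the neck. Its knob is at pixel (290,201), as predicted for 99 mm height, and the lid and bystanders are untouched. Next I'll approach the lid with the jaws across the bar (yaw -23°).

>>> {"name": "arm_command", "arguments": {"rows": [[[0,0,0],[16.8,-3.5,30],40],[[0,0,0],[16.8,-3.5,30],40],[[0,0,0],[16.8,-3.5,29],40],[[0,0,6.2],[0,0,0],40],[[0,0,0],[0,0,0],40]]}}

```text
time_s: 7.92
position: [517.1, 309.2, 110.9]
ee_rot: [0.832, 0.554, -0.0, -0.0]
force: [0.4, -0.2, 0.6]
width: 0.437
finger_force: 0.0
```

Run:
```python
from h import *
go(521.5,307.1,32)
```

```text
t 7.92 p [517.1 309.2 110.9] yaw_y -22.7 tilt 0.04 F [ 0.4 -0.2  0.6] Tz [-0.11  0.09 -0.07] w 40.1 ff 0.0 j6 46
shift [-0.2  4.9 78.9]
```

>>> {"name": "arm_command", "arguments": {"rows": [[[0,0,0],[0,5,30],40],[[0,0,0],[0,0,30],40],[[0,0,0],[0,0,18.5],40],[[0,0,0],[0,0,0],30],[[0,0,0],[0,0,0],16],[[0,0,0],[0,0,0],8],[[0,0,0],[0,0,0],8],[[0,0,0],[0,0,0],8]], "newtons": 25}}

```text
time_s: 8.93
position: [523.2, 306.8, 33.1]
ee_rot: [0.833, 0.553, 0.0, -0.0]
force: [-2.5, 0.6, 5.6]
width: 0.129
finger_force: 24.9
```

Run:
```python
from h import *
st()
```

```text
t 8.93 p [523.2 306.8  33.1] yaw_y -22.8 tilt 0.05 F [-2.5  0.6  5.6] Tz [-0.14  0.45 -0.08] w 11.8 ff 24.9 j6 46
```

>>> {"name": "arm_command", "arguments": {"rows": [[[0,0,0],[0,0,-20],8],[[0,0,0],[0,0,-50],8],[[0,0,0],[0,0,-48],8],[[0,0,0],[-29.4,-28,0],8],[[0,0,0],[-29.4,-28,0],8],[[0,0,0],[-29.4,-28,0],8],[[0,0,0],[-29.4,-28,0],8],[[0,0,0],[0,0,0],8],[[0,0,0],[0,0,0],8]]}}

```text
time_s: 10.05
position: [375.2, 242.0, 150.6]
ee_rot: [0.833, 0.553, 0.001, 0.0]
force: [-0.6, 0.6, -2.1]
width: 0.129
finger_force: 24.9
```

Run:
```python
from h import *
go(374,242,120);s,R=st()
for n in P: cv2.imwrite(f'pics/{n}6.png',manip.read_camera(n)[:,:,::-1])
p=s['position']
for dz in(-33,-18,-3): print(proj('scene',p+[0,0,dz]).round(1),proj('top',p+[0,0,dz]).round(1))
g=cv2.cvtColor(cv2.imread('pics/scene6.png'),6)
for y in range(178,212,2): 
    r=np.where(g[y,255:330]<60)[0]+255; print(y,r.min() if len(r) else None,r.max() if len(r) else None,len(r))
a=cv2.imread('pics/scene6.png')[150:250,240:340]
cv2.imwrite('pics/c7.png',cv2.resize(a,None,fx=6,fy=6,interpolation=2))
```

```text
t 10.05 p [375.2 242.  150.6] yaw_y -22.8 tilt 0.1 F [-0.6  0.6 -2.1] Tz [-0.11  0.02  0.02] w 11.8 ff 24.9 j6 46
shift [-0.5 -1.1 30.6]
t 10.05 p [375.2 242.  150.6] yaw_y -22.8 tilt 0.1 F [-0.6  0.6 -2.1] Tz [-0.11  0.02  0.02] w 11.8 ff 24.9 j6 46
[289.8 195.5] [308.4 243.1]
[289.3 192. ] [308.1 242.5]
[288.8 188.4] [307.9 241.8]
178 258 329 45
180 264 329 36
182 265 324 42
184 265 302 34
186 273 302 14
188 273 303 15
190 273 303 19
192 273 304 26
194 273 304 32
196 273 304 32
198 273 303 31
200 274 303 30
202 275 301 27
204 276 300 25
206 279 298 20
208 282 295 14
210 None None 0
```

View pics/c7.png

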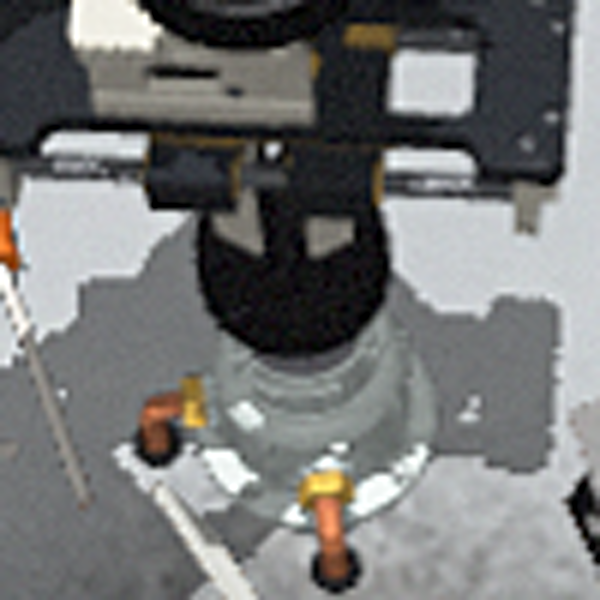

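Run:
```python
from h import *
p=np.array([375.2,242.,117.5]);d=np.array([279,-273])-p[:2];d/=np.linalg.norm(d)
print(proj('scene',p+[*(33*d),0]))
# same for neck foot / lid side extents
n=np.array([-d[1],d[0]])
for z in(117.5,147.5):
  for s in(1,-1): print(z,proj('scene',[*(p[:2]+s*33*n),z]))
g=cv2.cvtColor(cv2.imread('pics/scene6.png'),6);print(g[200:216,286:292].mean(1).round())
# rim of neck in scene0: radial edge profile
g0=cv2.cvtColor(cv2.imread('pics/scene0.png'),6).astype(float)
for r in(200,202,204): print(r,g0[r,272:310].astype(int))
for c in(288,290,292): print(c,g0[186:222,c].astype(int))
c=np.array([374,242]);
for rr in(23,25.5):
  print(rr,[proj('scene',[*(c+rr*np.array(v)),85]).round(1) for v in(n,-n,d,-d)])
```

```text
[291.66021288 209.29165036]
117.5 [305.36767505 193.36076064]
117.5 [274.1394574  197.59218039]
147.5 [304.79458811 186.23895573]
147.5 [272.77696974 190.55247425]
[ 20.  18.  22.  20.  15.  19.  16.  11.  15.  43.  81.  78. 114. 146.
 138. 151.]
200 [196 195 190 197 193 204 222 239 224  88  98 104 114 120 109 100 102 114
 114 111 117 118 111 106 102 115 106  92 206 249 225 224 186 191 189 193
 196 193]
202 [194 196 196 194 197 218 243 227 102  93 105 109 102 101 107 106 114 112
 109 109 105 112 109 108 108 109 104  96 124 168 216 236 185 176 195 192
 191 190]
204 [193 190 196 187 167 179 204 191 100  90  98  96  99 104 105 108 110 111
 112 107 114 109 112 115 111 112 107  91 149 203 222 246 225 165 163 185
 192 191]
288 [198 199 201 199 198 200 178 223 157 106 107 117 123 122 102 106 114 105
 110 109 111 106 150 158 178 210 229 215 124 242 194 112 108 118 239 249]
290 [197 192 201 197 199 159 229 255 167 111 118 118 120 122 114 113 109 109
 112 112 109 113 180 174 202 213 220 213 164 246 195 119 101 126 237 254]
292 [197 202 192 198 197 195 199 240 146 103 118 118 125 109 117 111 105 110
 114 119 118 107 173 186 204 209 229 191 205 255 154  93  97 130 241 253]
23 [array([300.8, 201.5]), array([279.6, 204.4]), array([291.5, 212.3]), array([289. , 193.7])]
25.5 [array([302. , 201.3]), array([278.5, 204.5]), array([291.7, 213.4]), array([288.9, 192.7])]
```

The lid hangs level and concentric with the TCP: predicted and seen edges agree within about 1 mm. The neck is confirmed at (374,242), so I'll lower the lid gently.

>>> {"name": "arm_command", "arguments": {"rows": [[[0,0,0],[-0.5,-1.1,15],8],[[0,0,0],[0,0,10],8],[[0,0,0],[0,0,8],8],[[0,0,0],[0,0,3],8],[[0,0,0],[0,0,0],8],[[0,0,0],[0,0,0],8]]}}

```text
time_s: 10.9
position: [373.3, 241.5, 114.5]
ee_rot: [0.833, 0.553, 0.0, 0.0]
force: [0.3, -1.2, 2.4]
width: 0.13
finger_force: 24.9
```

Run:
```python
from h import *
go(374,242,110)
```

```text
t 10.9 p [373.3 241.5 114.5] yaw_y -22.8 tilt 0.04 F [ 0.3 -1.2  2.4] Tz [-0.37  0.13  0.02] w 11.9 ff 24.9 j6 46
shift [0.7 0.5 4.5]
```

Contact comes at grip height 35 mm over the rim, which means a lug is on the rim itself (expected 36), so the lid is off-centre by about 1 mm. I'll shift to the measured centre.

>>> {"name": "arm_command", "arguments": {"rows": [[[0,0,0],[0,0,-1.5],8],[[0,0,0],[0.8,0.6,0],8],[[0,0,0],[0,0,0],8],[[0,0,0],[0,0,2],8],[[0,0,0],[0,0,0.5],8],[[0,0,0],[0,0,0],8]]}}

```text
time_s: 11.65
position: [374.3, 242.1, 113.4]
ee_rot: [0.833, 0.553, 0.0, 0.0]
force: [2.1, -1.0, -0.2]
width: 0.13
finger_force: 24.9
```

Run:
```python
from h import *
go(374,242,110)
```

```text
t 11.65 p [374.3 242.1 113.4] yaw_y -22.8 tilt 0.05 F [ 2.1 -1.  -0.2] Tz [-0.21 -0.33  0.02] w 12.0 ff 24.9 j6 46
shift [-0.2 -0.2  3.4]
```

>>> {"name": "arm_command", "arguments": {"rows": [[[0,0,0],[0,0,0.7],8],[[0,0,0],[0,0,0.7],8],[[0,0,0],[0,0,0],8]]}}

```text
time_s: 12.02
position: [374.5, 242.1, 112.4]
ee_rot: [0.833, 0.553, 0.001, 0.0]
force: [0.6, -2.0, 6.1]
width: 0.127
finger_force: 24.9
```

Run:
```python
from h import *
go(374,242,110)
```

```text
t 12.03 p [374.5 242.1 112.4] yaw_y -22.8 tilt 0.09 F [ 0.6 -2.   6.1] Tz [-0.49 -0.18 -0.07] w 11.6 ff 24.9 j6 46
shift [-0.3 -0.4  2.4]
```

Contact now at 33.3 mm, so the lugs ride near the ridges' upper ends. I'll turn backward in small steps, watching force and height.

>>> {"name": "arm_command", "arguments": {"rows": [[[0,0,0],[-0.2,-0.3,-0.2],8],[[0,0,-4],[0,0,0],8],[[0,0,-4],[0,0,0],8],[[0,0,0],[0,0,0],8]]}}

```text
time_s: 12.52
position: [374.5, 242.3, 113.1]
ee_rot: [0.792, 0.611, 0.001, 0.0]
force: [1.6, -3.1, 11.1]
width: 0.129
finger_force: 25.1
```

Run:
```python
from h import *
go(374,242,110)
```

```text
t 12.53 p [374.5 242.3 113.1] yaw_y -14.7 tilt 0.15 F [ 1.6 -3.1 11.1] Tz [-0.53 -0.1   0.24] w 11.9 ff 25.1 j6 38
shift [-0.4 -0.4  3.1]
```

>>> {"name": "arm_command", "arguments": {"rows": [[[0,0,0],[0,0,-0.6],8],[[0,0,-4],[0,0,-0.2],8],[[0,0,-4],[0,0,-0.2],8],[[0,0,-4],[0,0,-0.2],8],[[0,0,0],[0,0,0],8]]}}

```text
time_s: 13.15
position: [374.0, 242.0, 113.1]
ee_rot: [0.724, 0.689, 0.0, 0.0]
force: [3.9, -1.1, -1.1]
width: 0.127
finger_force: 24.9
```

Run:
```python
from h import *
go(374,242,110)
```

```text
t 13.15 p [374.  242.  113.1] yaw_y -2.8 tilt 0.05 F [ 3.9 -1.1 -1.1] Tz [-0.38 -0.75  0.  ] w 11.6 ff 24.9 j6 26
shift [-0.   0.   3.1]
```

Vertical force is gone, possibly over the gap. I'll feel downward.

>>> {"name": "arm_command", "arguments": {"rows": [[[0,0,0],[0,0,0.7],8],[[0,0,0],[0,0,0.7],8],[[0,0,0],[0,0,0],8]]}}

```text
time_s: 13.52
position: [373.9, 242.1, 112.0]
ee_rot: [0.724, 0.689, 0.0, 0.0]
force: [4.6, -1.7, 1.4]
width: 0.127
finger_force: 25.0
```

Run:
```python
from h import *
go(374,242,110)
```

```text
t 13.53 p [373.9 242.1 112. ] yaw_y -2.8 tilt 0.06 F [ 4.6 -1.7  1.4] Tz [-0.42 -0.92 -0.03] w 11.6 ff 25.0 j6 26
shift [-0.1  0.1  2. ]
```

It went below the earlier contact height with little force, so the lugs are in the gap. I'll relieve the side force and go lower.

>>> {"name": "arm_command", "arguments": {"rows": [[[0,0,0],[-0.2,0.5,0],8],[[0,0,0],[0,0,1],8],[[0,0,0],[0,0,1],8],[[0,0,0],[0,0,0],8]]}}

```text
time_s: 14.02
position: [374.1, 241.9, 109.8]
ee_rot: [0.724, 0.69, 0.0, -0.0]
force: [3.6, -0.5, 0.3]
width: 0.128
finger_force: 25.0
```

Run:
```python
from h import *
go(374,242,105.5)
```

```text
t 14.03 p [374.1 241.9 109.8] yaw_y -2.8 tilt 0.02 F [ 3.6 -0.5  0.3] Tz [-0.13 -0.75 -0.03] w 11.8 ff 25.0 j6 26
shift [ 0.1 -0.1  4.3]
```

>>> {"name": "arm_command", "arguments": {"rows": [[[0,0,0],[0,0.5,1],8],[[0,0,0],[0,0,1],8],[[0,0,0],[0,0,1],8],[[0,0,0],[0,0,0],8]]}}

```text
time_s: 14.52
position: [374.6, 241.9, 107.7]
ee_rot: [0.724, 0.69, 0.0, 0.0]
force: [-1.2, -1.2, 12.7]
width: 0.129
finger_force: 24.9
```

Run:
```python
from h import *
go(374,242,105.5)
```

```text
t 14.53 p [374.6 241.9 107.7] yaw_y -2.8 tilt 0.04 F [-1.2 -1.2 12.7] Tz [-0.27  0.   -0.02] w 11.8 ff 24.9 j6 26
shift [ 0.1 -0.6  2.2]
```

The contact is hard at about 28.7 mm, so this is the ridges' low end. I came down from the ribs, not into the gap. I'll ease off and climb backward along the ridges.

>>> {"name": "arm_command", "arguments": {"rows": [[[0,0,0],[0,0,-0.7],8],[[0,0,-6],[0,0,-0.33],8],[[0,0,-6],[0,0,-0.33],8],[[0,0,-6],[0,0,-0.33],8],[[0,0,0],[0,0,0],8]]}}

```text
time_s: 15.15
position: [374.5, 241.8, 108.9]
ee_rot: [0.607, 0.795, 0.0, -0.0]
force: [1.4, 0.8, 7.8]
width: 0.127
finger_force: 25.0
```

Run:
```python
from h import *
go(374.4,242,105.5)
```

```text
t 15.15 p [374.5 241.8 108.9] yaw_y 15.3 tilt 0.02 F [1.4 0.8 7.8] Tz [-0.08 -0.22  0.13] w 11.7 ff 25.0 j6 8
shift [ 0.2 -0.   3.4]
```

Climbing as expected, with +1.2 mm over 18°. I'll continue.

>>> {"name": "arm_command", "arguments": {"rows": [[[0,0,0],[0,0,-0.2],8],[[0,0,-6],[0,0,-0.33],8],[[0,0,-6],[0,0,-0.33],8],[[0,0,-6],[0,0,-0.33],8],[[0,0,-6],[0,0,-0.33],8],[[0,0,0],[0,0,0],8]]}}

```text
time_s: 15.9
position: [374.3, 241.8, 110.3]
ee_rot: [0.428, 0.904, 0.0, -0.0]
force: [1.4, -0.2, 5.8]
width: 0.128
finger_force: 25.0
```

Run:
```python
from h import *
go(374.4,242,105.5)
```

```text
t 15.9 p [374.3 241.8 110.3] yaw_y 39.3 tilt 0.02 F [ 1.4 -0.2  5.8] Tz [-0.02 -0.26  0.1 ] w 11.7 ff 25.0 j6 -16
shift [0.1 0.2 4.8]
```

>>> {"name": "arm_command", "arguments": {"rows": [[[0,0,-6],[0,0,-0.33],8],[[0,0,-6],[0,0,-0.33],8],[[0,0,-6],[0,0,-0.33],8],[[0,0,0],[0,0,0],8]]}}

```text
time_s: 16.4
position: [374.1, 241.8, 111.2]
ee_rot: [0.282, 0.959, 0.0, -0.0]
force: [0.2, -0.0, 6.3]
width: 0.127
finger_force: 25.0
```

Run:
```python
from h import *
go(374.4,242,105.5)
```

```text
t 16.4 p [374.1 241.8 111.2] yaw_y 57.3 tilt 0.04 F [ 0.2 -0.   6.3] Tz [ 0.09 -0.1   0.11] w 11.7 ff 25.0 j6 -34
shift [-0.1  0.3  5.7]
```

>>> {"name": "arm_command", "arguments": {"rows": [[[0,0,-6],[0,0,-0.33],8],[[0,0,-6],[0,0,-0.33],8],[[0,0,0],[0,0,0],8]]}}

```text
time_s: 16.77
position: [373.8, 241.8, 111.7]
ee_rot: [0.181, 0.984, -0.0, -0.001]
force: [-1.4, 1.8, 6.1]
width: 0.128
finger_force: 25.0
```

Run:
```python
from h import *
go(374.4,242,105.5)
```

```text
t 16.77 p [373.8 241.8 111.7] yaw_y 69.2 tilt 0.08 F [-1.4  1.8  6.1] Tz [0.1  0.08 0.13] w 11.8 ff 25.0 j6 -46
shift [-0.5  0.3  6.2]
```

>>> {"name": "arm_command", "arguments": {"rows": [[[0,0,-5],[0,0,-0.2],8],[[0,0,-5],[0,0,-0.2],8],[[0,0,0],[0,0,0],8]]}}

```text
time_s: 17.15
position: [373.8, 241.6, 111.5]
ee_rot: [0.095, 0.995, -0.0, -0.001]
force: [1.2, 0.0, -2.3]
width: 0.124
finger_force: 24.9
```

Run:
```python
from h import *
go(374.4,242,105.5)
```

```text
t 17.15 p [373.8 241.6 111.5] yaw_y 79.1 tilt 0.11 F [ 1.2  0.  -2.3] Tz [ 0.14 -0.14  0.03] w 11.4 ff 24.9 j6 -56
shift [-0.5  0.6  6. ]
```

The contact force vanished at yaw ~79°, so the lugs are past the ridge ends. I'll go a little further and lower.

>>> {"name": "arm_command", "arguments": {"rows": [[[0,0,-4],[0,0,0],8],[[0,0,0],[-0.4,0.4,1],8],[[0,0,0],[0,0,1],8],[[0,0,0],[0,0,1],8],[[0,0,0],[0,0,0],8]]}}

```text
time_s: 17.77
position: [374.7, 242.0, 108.9]
ee_rot: [0.06, 0.998, -0.0, -0.0]
force: [-0.7, -1.0, -0.8]
width: 0.13
finger_force: 24.9
```

Run:
```python
from h import *
go(374.4,242,105.5)
```

```text
t 17.77 p [374.7 242.  108.9] yaw_y 83.2 tilt 0.04 F [-0.7 -1.  -0.8] Tz [-0.18  0.03  0.02] w 11.9 ff 24.9 j6 -60
shift [ 0.3 -0.   3.4]
```

>>> {"name": "arm_command", "arguments": {"rows": [[[0,0,0],[0,0,1],8],[[0,0,0],[0,0,1],8],[[0,0,0],[0,0,1],8],[[0,0,0],[0,0,0],8]]}}

```text
time_s: 18.27
position: [374.9, 242.1, 106.0]
ee_rot: [0.059, 0.998, -0.0, -0.0]
force: [-0.4, -0.3, -0.7]
width: 0.128
finger_force: 24.9
```

Run:
```python
from h import *
go(374.4,242,105.5)
```

```text
t 18.27 p [374.9 242.1 106. ] yaw_y 83.2 tilt 0.01 F [-0.4 -0.3 -0.7] Tz [-0.18  0.11  0.05] w 11.8 ff 24.9 j6 -60
shift [ 0.5 -0.1  0.5]
```

The lid moved freely below the ridges. I'll press lightly against the spring to about 20 mm grip height.

>>> {"name": "arm_command", "arguments": {"rows": [[[0,0,0],[0,0,0.5],8],[[0,0,0],[0,0,0.5],8],[[0,0,0],[0,0,0.5],8],[[0,0,0],[0,0,1],8],[[0,0,0],[0,0,1],8],[[0,0,0],[0,0,0],8]]}}

```text
time_s: 19.02
position: [375.0, 242.1, 102.6]
ee_rot: [0.059, 0.998, 0.0, 0.0]
force: [-1.8, -1.3, 4.5]
width: 0.128
finger_force: 24.9
```

Run:
```python
from h import *
go(374.4,242,99)
```

```text
t 19.02 p [375.  242.1 102.6] yaw_y 83.2 tilt 0.02 F [-1.8 -1.3  4.5] Tz [-0.17  0.42  0.03] w 11.7 ff 24.9 j6 -60
shift [ 0.6 -0.2  3.6]
```

Spring feel matches: 6.6 N is about 4 mm of travel. I'll press a bit more and turn clockwise under the ridges.

>>> {"name": "arm_command", "arguments": {"rows": [[[0,0,0],[0.4,0,1],8],[[0,0,0],[0,0,1.2],8],[[0,0,5],[0,0,0],8],[[0,0,5],[0,0,0],8],[[0,0,5],[0,0,0],8],[[0,0,5],[0,0,0],8],[[0,0,0],[0,0,0],8]]}}

```text
time_s: 19.9
position: [375.1, 242.3, 100.6]
ee_rot: [0.232, 0.973, 0.0, 0.001]
force: [-1.2, -0.5, 4.6]
width: 0.123
finger_force: 24.9
```

Run:
```python
from h import *
go(374.4,242,99)
```

```text
t 19.9 p [375.1 242.3 100.6] yaw_y 63.2 tilt 0.08 F [-1.2 -0.5  4.6] Tz [-0.31  0.15 -0.05] w 11.3 ff 24.9 j6 -40
shift [ 0.5 -0.6  1.6]
```

>>> {"name": "arm_command", "arguments": {"rows": [[[0,0,6],[0,0,0.2],8],[[0,0,6],[0,0,0.2],8],[[0,0,6],[0,0,0.2],8],[[0,0,6],[0,0,0.2],8],[[0,0,6],[0,0,0],8],[[0,0,6],[0,0,0],8],[[0,0,0],[0,0,0],8]]}}

```text
time_s: 20.78
position: [375.5, 242.4, 100.0]
ee_rot: [0.521, 0.854, 0.001, 0.001]
force: [-0.8, -1.6, 5.4]
width: 0.131
finger_force: 24.9
```

Run:
```python
from h import *
go(374.4,242,99)
```

```text
t 20.77 p [375.5 242.4 100. ] yaw_y 27.2 tilt 0.12 F [-0.8 -1.6  5.4] Tz [-0.35  0.07 -0.05] w 12.1 ff 24.9 j6 -4
shift [ 0.2 -1.1  1. ]
```

>>> {"name": "arm_command", "arguments": {"rows": [[[0,0,4],[0,-0.6,0.3],8],[[0,0,4],[0,0,0],8],[[0,0,4],[0,0,0],8],[[0,0,0],[0,0,0],8]]}}

```text
time_s: 21.28
position: [375.2, 242.3, 99.8]
ee_rot: [0.607, 0.795, 0.001, 0.001]
force: [-0.1, -0.1, 5.7]
width: 0.131
finger_force: 24.9
```

Run:
```python
from h import *
go(374.4,242,99)
```

```text
t 21.27 p [375.2 242.3  99.8] yaw_y 15.2 tilt 0.17 F [-0.1 -0.1  5.7] Tz [-0.16 -0.04  0.02] w 12.0 ff 24.9 j6 8
shift [-0.1 -0.8  0.8]
```

>>> {"name": "arm_command", "arguments": {"rows": [[[0,0,4],[0,0,0.2],8],[[0,0,4],[0,0,0],8],[[0,0,0],[0,0,0],8]]}}

```text
time_s: 21.65
position: [375.2, 242.4, 99.6]
ee_rot: [0.661, 0.75, 0.001, 0.001]
force: [1.3, -0.7, 5.2]
width: 0.127
finger_force: 24.9
```

Run:
```python
from h import *
go(374.4,242,99)
```

```text
t 21.65 p [375.2 242.4  99.6] yaw_y 7.2 tilt 0.17 F [ 1.3 -0.7  5.2] Tz [-0.15 -0.03  0.03] w 11.6 ff 24.9 j6 16
shift [-0.3 -0.9  0.6]
```

>>> {"name": "arm_command", "arguments": {"rows": [[[0,0,4],[0,-0.3,0],8],[[0,0,4],[0,0,0],8],[[0,0,0],[0,0,0],8]]}}

```text
time_s: 22.02
position: [375.0, 242.3, 99.6]
ee_rot: [0.712, 0.702, 0.002, 0.001]
force: [0.4, -0.2, 6.2]
width: 0.126
finger_force: 24.9
```

Run:
```python
from h import *
go(374.4,242,99)
```

```text
t 22.02 p [375.  242.3  99.6] yaw_y -0.8 tilt 0.19 F [ 0.4 -0.2  6.2] Tz [-0.18  0.04  0.06] w 11.6 ff 24.9 j6 24
shift [-0.3 -0.6  0.6]
```

>>> {"name": "arm_command", "arguments": {"rows": [[[0,0,3],[0,0,0],8],[[0,0,3],[0,0,0],8],[[0,0,0],[0,0,0],8]]}}

```text
time_s: 22.4
position: [375.0, 242.3, 99.6]
ee_rot: [0.748, 0.664, 0.002, 0.001]
force: [0.5, 0.2, 4.4]
width: 0.13
finger_force: 24.9
```

Run:
```python
from h import *
go(374.4,242,99)
```

```text
t 22.4 p [375.  242.3  99.6] yaw_y -6.8 tilt 0.19 F [0.5 0.2 4.4] Tz [-0.14 -0.02  0.02] w 11.9 ff 24.9 j6 30
shift [-0.4 -0.6  0.6]
```

>>> {"name": "arm_command", "arguments": {"rows": [[[0,0,3],[0,0,0],8],[[0,0,2],[0,0,0],8],[[0,0,0],[0,0,0],8]]}}

```text
time_s: 22.78
position: [375.2, 242.4, 99.6]
ee_rot: [0.775, 0.632, 0.002, 0.001]
force: [0.8, 0.5, 4.8]
width: 0.13
finger_force: 26.0
```

Run:
```python
from h import *
go(374.4,242,99)
```

```text
t 22.77 p [375.2 242.4  99.6] yaw_y -11.7 tilt 0.21 F [0.8 0.5 4.8] Tz [-0.07 -0.07  0.6 ] w 11.9 ff 26.0 j6 35
shift [-0.5 -0.7  0.6]
```

Torque rises to 0.6 N·m at yaw -11.7°, 95° from the gap, so this is the stop. I'll ease back a degree, release and lift away.

>>> {"name": "arm_command", "arguments": {"rows": [[[0,0,-1.2],[0,0,0],8],[[0,0,0],[0,0,-0.7],8],[[0,0,0],[0,0,0],16],[[0,0,0],[0,0,0],26],[[0,0,0],[0,0,0],36],[[0,0,0],[0,0,0],40],[[0,0,0],[0,0,-25],40],[[0,0,0],[0,0,-50],40],[[0,0,0],[-40,40,-20],40],[[0,0,0],[-40,40,0],40]]}}

```text
time_s: 24.02
position: [439.2, 148.0, 196.8]
ee_rot: [0.769, 0.64, 0.002, 0.001]
force: [0.5, 0.4, -1.0]
width: 0.436
finger_force: 0.0
```

Run:
```python
from h import *
s,_=st()
for n in P: cv2.imwrite(f'pics/{n}9.png',manip.read_camera(n)[:,:,::-1])
g=cv2.cvtColor(cv2.imread('pics/scene9.png'),6)
m,c,q=blob(None,g<60,(289,195)); print(c,q)
for z in(67.3+0,97.3,115.3): print(z,proj('scene',(374.7,242.2,z)).round(1))
d=np.array([279,-273])-[374.7,242.2];d/=np.linalg.norm(d)
for e in(67.3,72.3): print('front edge row',proj('scene',[*(np.array([374.7,242.2])+33*d),e]))
a=cv2.imread('pics/scene9.png')[150:250,240:340]
cv2.imwrite('pics/c9.png',cv2.resize(a,None,fx=6,fy=6,interpolation=2))
```

```text
t 24.02 p [439.2 148.  196.8] yaw_y -10.5 tilt 0.26 F [ 0.5  0.4 -1. ] Tz [-0.02  0.06  0.  ] w 40.0 ff 0.0 j6 20
[330.29858112 184.81924738] [ 275  151  116   69 3242]
67.3 [291.  206.6]
97.3 [290.1 200. ]
115.3 [289.6 196. ]
front edge row [292.89790024 219.98075418]
front edge row [292.75552645 218.95382257]
```

View pics/c9.png

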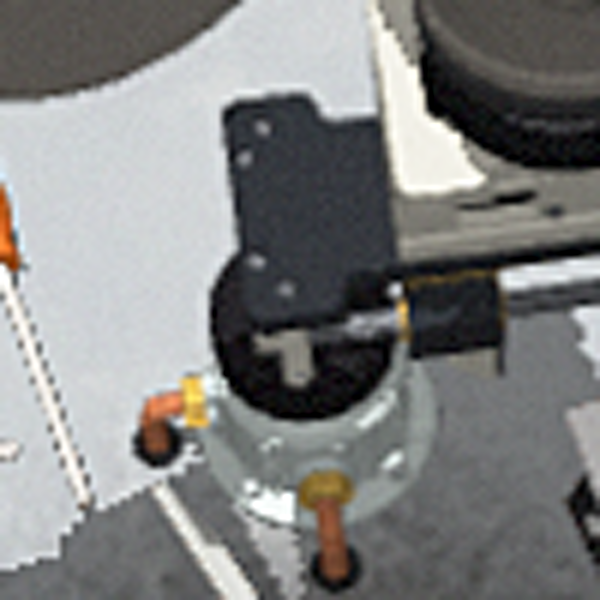

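The lid sits low on the housing, with its front edge at row 220 against 220.0 predicted for screwed down. I'll clear the arm and check the height numerically from both views.

>>> {"name": "arm_command", "arguments": {"rows": [[[0,0,0],[0,40,-40],40],[[0,0,0],[20,50,-30],40],[[0,0,0],[30,50,0],40],[[0,0,0],[30,50,0],40],[[0,0,0],[0,0,0],40]]}}

```text
time_s: 24.75
position: [640.8, 193.6, 260.1]
ee_rot: [0.769, 0.639, -0.002, -0.001]
force: [0.2, -0.6, -0.8]
width: 0.437
finger_force: 0.0
```

Run:
```python
from h import *
st(); r=[]
for n,near,t in(('scene',(290,202),60),('top',(309,244),85)):
    im=manip.read_camera(n)[:,:,::-1]; cv2.imwrite(f'pics/{n}10.png',im)
    g=cv2.cvtColor(np.ascontiguousarray(im),6); m,c,q=blob(None,g<t,near); r.append(c); print(n,c.round(2),q)
print(tri(*r))
print('lid start, same masks: z 15.3')
c=np.array([374.4,242]);d=np.array([279,-273])-c;d/=np.linalg.norm(d);nn=np.array([-d[1],d[0]])
for e in(67.3,72.5):print(e,[proj('scene',[*(c+33*v),z]).round(1) for v,z in((d,e),(-d,e+30),(nn,e+20),(-nn,e+20))])
```

```text
t 24.75 p [640.8 193.6 260.1] yaw_y -10.6 tilt 0.29 F [ 0.2 -0.6 -0.8] Tz [-0.11  0.07  0.01] w 40.1 ff 0.0 j6 21
scene [289.91 203.65] [275 187  31  33 785]
top [309.07 243.47] [297 231  26  26 477]
(array([375.23073421, 241.2153271 ,  84.03837763]), np.float64(4.6576196786083885))
lid start, same masks: z 15.3
67.3 [array([292.8, 220.1]), array([288.2, 186.9]), array([305.6, 200.3]), array([275.1, 204.5])]
72.5 [array([292.7, 219. ]), array([288.1, 185.7]), array([305.5, 199.1]), array([274.9, 203.3])]
```

The silhouette (rows 187–219, z ≈ 84 → skirt edge at 68.7 mm) fits the screwed-down lid, whose edge should be at 67.3. An unscrewed lid would be at 72.5. I'm handing in.

```bash
python3 -c "
from workcell import manip
print(manip.finish_job())"
```

```text
the job is handed in; nothing more can be done
None
```

The cartridge is seated in the housing and the lid is screwed down to its stop and released; I handed the job in at about 25 s, but the hand-in gave no verdict, so I can't confirm it passed.

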